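Put the mosaic tools away in the compartment drawer

ROBOT

A 6-joint arm with a two-finger parallel gripper is mounted at the origin on the work surface. World frame = base frame: x ahead of the robot, y to its left, z up, the work surface at z = 0. Lengths are in m, angles in rad, forces in N, time in s.
With the tool pointing down it reaches from about 0.35 to 0.975 m from the base axis. Payload 7.1 kg.
Tool frame: the origin (TCP) lies at the very end of the fingers, on their centre line; the grasp point (between the pads) lies 19 mm behind it; z points along the fingers, y is the line along which they close (so a half turn about z gives the same grasp; the last joint's range is limited). The gripper opens to 88 mm and grips with 3 to 60 N. Pads are 20 mm wide; open, the fingers measure 115 mm over their backs; the gripper's body (75 mm by 178 mm) begins 61 mm behind the grasp point.
Start: joints at [1.307, 0.423, 1.63, -0, 1.089, -0.019], TCP at [0.151, 0.606, 0.223] pointing down, gripper open.
Joint ranges: [-3, 3], [-0.9, 2.11], [0.09, 2.58], [-1.31, 4.45], [0.11, 2.69], [-2.54, 2.54]. Speed limits (rad/s): [2.39, 2.39, 3.01, 3.14, 3.14, 3.14].

INTERFACE

Orientations are given as a unit quaternion [x, y, z, w].
In Python, from station import * gives the robot as it stands.
- The arm moves only by the shell command python3 -m handwheel 'ROWS'. ROWS is JSON, a list that holds one entry, the list of rows, each a list of 7 numbers: the turn, a rotation vector about the world's x, y, z scaled (see below), then the shift along the world's x, y, z scaled (see below), then the opening, from 0 (shut) to 1 (fully open). In form: [[[rx, ry, rz, x, y, z, jaw], ...]]. A call has 1 to 12 rows; each row is the pose to reach, as a shift and turn from the pose commanded when the call began, turning the shorter way round; what a row does not reach only later rows make up. The controller multiplies each number of a shift by 1000 mm and each number of a turn by pi rad. A row lasts 1/8 s, in which the tool goes at most 62.5 mm and 10.7 degrees, less where a joint would pass 70% of its speed; a pose out of reach is approached as far as the arm can. A call with a number of a shift or a turn outside -1 to 1 is refused whole. A call with a gripper value outside its range is refused whole. The fingers move at their own pace and stop on an object; the grip force is fixed at half the most. Time passes only in rows, so rows that repeat a pose let the fingers close. It gives the time, the measured TCP pose, the force, the opening and the grip force at its end, in the units of the state.
- observe(): the state, without advancing time (a new reading comes with each control period).
- capture(name): name is "scene" or "top" or "wrist"; returns a dict with "pixels" (420x560x3 uint8, red, green, blue), "vertical_fov" (degrees; the focal length in pixels is half the picture's height over the tangent of half this angle, whatever the lens; pixels are square), "cx", "cy" (the principal point, pixels), "xyz" and "orientation" of the camera in the world. Camera axes: x right, y up, looking along -z (the intrinsics and any distortion apply to the point x, -y, -z); pixel columns grow to the right and rows downward; lengths in m; the calibration is good to about 2 mm. The wrist camera is an equidistant fisheye: a pixel r from the principal point sees the ray r / f radians off the axis. A picture is of the moment at which its call begins. There is no depth.
- finish_job(): hands the job in; it is judged then, once.
The state is a dict: "time": time; "joint_pos": joint angles; "qd": joint speeds; "tau": joint torques, N m; "ee_pos": TCP position; "ee_rot": TCP orientation; "ft_force": force on the tool from outside, world axes, zero at the start; "torque": the same for the moment, N m; "grip_width": finger opening in m; "finger_force": force on a finger pad.
Only numpy, scipy, OpenCV 4.12 (cv2) and the standard library are available. Lean on these libraries where they do the work, as an engineer would, in place of code of your own. Each camera call takes 0.05 s, during which the arm holds its last target. There are 200 camera calls.

TASK

Put the mosaic tools away: pull the drawer open, lay every brush flat in a blue compartment and every spatula flat in a yellow one, one tool to a compartment, all with their handles towards the drawer's pull, then push the drawer fully shut. The aluminium straightedge belongs in the groove on top of the cabinet, lying flat along it and not sticking out past the cabinet's sides. Leave the jars and the tile tub where they are.

Things in the scene. Friction and masses are not known exactly. Their poses are not given: they have to be found in the camera images.
- drawer (a joint): drawer opening in m: 0 shut, 0.175 fully out; it slides straight out of the cabinet front, towards the cabinet's -x side. About 2 N of friction holds it where it is left; it may start slightly ajar
- pull (a point): the drawer's black finger pull, a block in the middle of its front: it stands 34 mm out from the front, is 16 mm wide (y) and reaches from 26 to 58 mm above the table. This point is in its middle, 50 mm above the table and 20 mm out from the drawer front. Axes as the cabinet's: x points into the drawer. Pinch it across y from above
- cabinet: low grey cabinet with a pale wooden top, fixed to the table: 200 mm deep (x), 320 mm wide (y), top 75 mm above the table. Origin: centre of its underside on the table; its face is at x = -100 mm and the 12 mm thick, 62 mm high wooden drawer front covers it (x = -112 mm when shut). x points from the front to the back
- groove (a point): centre of the floor of the shallow groove on the cabinet's top, 40 mm behind the cabinet's face and 75 mm above the table: a black rubber strip between two steel lips 6 mm high and 62 mm apart, 300 mm long in y, open at the ends. Axes as the cabinet's
- blue_slot1 (a point): centre of the floor of a drawer compartment with blue floor; moves with the drawer. Inside 160 (x) x 66 mm (y), floor 14 mm above the table; dividers 10 mm high, 4 mm thick, side and back walls 24 mm high, front 48 mm above the floor. x points to the back of the drawer, -x to its pull. Left (+y) to right: blue1, yellow1, blue2, yellow2
- yellow_slot1 (a point): centre of the floor of a drawer compartment with yellow floor; moves with the drawer. Inside 160 (x) x 66 mm (y), floor 14 mm above the table; dividers 10 mm high, 4 mm thick, side and back walls 24 mm high, front 48 mm above the floor. x points to the back of the drawer, -x to its pull. Left (+y) to right: blue1, yellow1, blue2, yellow2
- blue_slot2 (a point): centre of the floor of a drawer compartment with blue floor; moves with the drawer. Inside 160 (x) x 66 mm (y), floor 14 mm above the table; dividers 10 mm high, 4 mm thick, side and back walls 24 mm high, front 48 mm above the floor. x points to the back of the drawer, -x to its pull. Left (+y) to right: blue1, yellow1, blue2, yellow2
- yellow_slot2 (a point): centre of the floor of a drawer compartment with yellow floor; moves with the drawer. Inside 160 (x) x 66 mm (y), floor 14 mm above the table; dividers 10 mm high, 4 mm thick, side and back walls 24 mm high, front 48 mm above the floor. x points to the back of the drawer, -x to its pull. Left (+y) to right: blue1, yellow1, blue2, yellow2
- brush1: flat brush with pale wooden handle, 140 mm long, rigid, both faces alike (either may be up); may be absent. Origin: its middle, 10 mm above what it lies on; x points to the working end, z through its thickness. Handle 22 mm wide (y), 20 mm high, from x = -70 to +12 mm, then a steel ferrule 46 mm wide, 18 mm high, to x = 35, then dark bristles 44 mm wide and 12 mm high to x = +70; about 70 g
- brush1_grip (a point): good place to grip this tool's handle: x = -10 mm, at mid-height; axes as the tool's
- brush1_tip (a point): middle of this tool's working end, x = +70 mm
- brush2: flat brush with blue handle, 140 mm long, rigid, both faces alike (either may be up); may be absent. Origin: its middle, 10 mm above what it lies on; x points to the working end, z through its thickness. Handle 22 mm wide (y), 20 mm high, from x = -70 to +12 mm, then a steel ferrule 46 mm wide, 18 mm high, to x = 35, then dark bristles 44 mm wide and 12 mm high to x = +70; about 70 g
- brush2_grip (a point): good place to grip this tool's handle: x = -10 mm, at mid-height; axes as the tool's
- brush2_tip (a point): middle of this tool's working end, x = +70 mm
- spatula1: spatula with red handle, 140 mm long, rigid, both faces alike (either may be up); may be absent. Origin: its middle, 10 mm above what it lies on; x points to the working end, z through its thickness. Handle 22 mm wide (y), 20 mm high, from x = -70 to +12 mm, then a flat steel blade 48 mm wide and 5 mm thick, at mid-height, from x = 12 to +70; about 80 g
- spatula1_grip (a point): good place to grip this tool's handle: x = -10 mm, at mid-height; axes as the tool's
- spatula1_tip (a point): middle of this tool's working end, x = +70 mm
- spatula2: spatula with green handle, 140 mm long, rigid, both faces alike (either may be up); may be absent. Origin: its middle, 10 mm above what it lies on; x points to the working end, z through its thickness. Handle 22 mm wide (y), 20 mm high, from x = -70 to +12 mm, then a flat steel blade 48 mm wide and 5 mm thick, at mid-height, from x = 12 to +70; about 80 g
- spatula2_grip (a point): good place to grip this tool's handle: x = -10 mm, at mid-height; axes as the tool's
- spatula2_tip (a point): middle of this tool's working end, x = +70 mm
- straightedge: aluminium straightedge bar with black marks, 200 x 22 x 22 mm, about 150 g. Origin: centre of its underside; x along its length
- bead_jar: bystander: green glass jar with yellow cap, 84 mm across, 90 mm high; origin at its foot
- glue_jar: bystander: white jar with red cap, 76 mm across, 75 mm high; origin at its foot
- tile_tub: bystander: clear tub of tiles, 120 x 100 x 45 mm; origin at its foot
There are look-alikes about, which are no part of the job. Leave any orange or turquoise look-alike of the spatula2 alone. Leave any pink look-alike of the brush2 alone.

How it is judged:
On the way, in this order (a step that is already met when the one before it is completed fails the run):
1. the drawer has been pulled open (more than 120 mm) (value of joint drawer above 0.12 m), for 0.2 s.
2. with the drawer still open, every tool lies flat in a compartment of its colour, handle towards the pull (value of joint drawer above 0.1 m and ((x of brush1 in the frame of blue_slot1 between -0.022 and 0.022 m and y of brush1 in the frame of blue_slot1 between -0.025 and 0.025 m and z of brush1 in the frame of blue_slot1 between 0.004 and 0.016 m and x of brush1_tip in the frame of blue_slot1 above 0.035 m and angle between the x axis of brush1 and the x axis of blue_slot1, either way round below 0.25 rad and angle between the z axis of brush1 and the z axis of blue_slot1, either way round below 0.1 rad) or (x of brush1 in the frame of blue_slot2 between -0.022 and 0.022 m and y of brush1 in the frame of blue_slot2 between -0.025 and 0.025 m and z of brush1 in the frame of blue_slot2 between 0.004 and 0.016 m and x of brush1_tip in the frame of blue_slot2 above 0.035 m and angle between the x axis of brush1 and the x axis of blue_slot2, either way round below 0.25 rad and angle between the z axis of brush1 and the z axis of blue_slot2, either way round below 0.1 rad)) and ((x of brush2 in the frame of blue_slot1 between -0.022 and 0.022 m and y of brush2 in the frame of blue_slot1 between -0.025 and 0.025 m and z of brush2 in the frame of blue_slot1 between 0.004 and 0.016 m and x of brush2_tip in the frame of blue_slot1 above 0.035 m and angle between the x axis of brush2 and the x axis of blue_slot1, either way round below 0.25 rad and angle between the z axis of brush2 and the z axis of blue_slot1, either way round below 0.1 rad) or (x of brush2 in the frame of blue_slot2 between -0.022 and 0.022 m and y of brush2 in the frame of blue_slot2 between -0.025 and 0.025 m and z of brush2 in the frame of blue_slot2 between 0.004 and 0.016 m and x of brush2_tip in the frame of blue_slot2 above 0.035 m and angle between the x axis of brush2 and the x axis of blue_slot2, either way round below 0.25 rad and angle between the z axis of brush2 and the z axis of blue_slot2, either way round below 0.1 rad)) and horizontal distance between brush1 and brush2 above 0.06 m and ((x of spatula1 in the frame of yellow_slot1 between -0.022 and 0.022 m and y of spatula1 in the frame of yellow_slot1 between -0.025 and 0.025 m and z of spatula1 in the frame of yellow_slot1 between 0.004 and 0.016 m and x of spatula1_tip in the frame of yellow_slot1 above 0.035 m and angle between the x axis of spatula1 and the x axis of yellow_slot1, either way round below 0.25 rad and angle between the z axis of spatula1 and the z axis of yellow_slot1, either way round below 0.1 rad) or (x of spatula1 in the frame of yellow_slot2 between -0.022 and 0.022 m and y of spatula1 in the frame of yellow_slot2 between -0.025 and 0.025 m and z of spatula1 in the frame of yellow_slot2 between 0.004 and 0.016 m and x of spatula1_tip in the frame of yellow_slot2 above 0.035 m and angle between the x axis of spatula1 and the x axis of yellow_slot2, either way round below 0.25 rad and angle between the z axis of spatula1 and the z axis of yellow_slot2, either way round below 0.1 rad)) and ((x of spatula2 in the frame of yellow_slot1 between -0.022 and 0.022 m and y of spatula2 in the frame of yellow_slot1 between -0.025 and 0.025 m and z of spatula2 in the frame of yellow_slot1 between 0.004 and 0.016 m and x of spatula2_tip in the frame of yellow_slot1 above 0.035 m and angle between the x axis of spatula2 and the x axis of yellow_slot1, either way round below 0.25 rad and angle between the z axis of spatula2 and the z axis of yellow_slot1, either way round below 0.1 rad) or (x of spatula2 in the frame of yellow_slot2 between -0.022 and 0.022 m and y of spatula2 in the frame of yellow_slot2 between -0.025 and 0.025 m and z of spatula2 in the frame of yellow_slot2 between 0.004 and 0.016 m and x of spatula2_tip in the frame of yellow_slot2 above 0.035 m and angle between the x axis of spatula2 and the x axis of yellow_slot2, either way round below 0.25 rad and angle between the z axis of spatula2 and the z axis of yellow_slot2, either way round below 0.1 rad)) and horizontal distance between spatula1 and spatula2 above 0.06 m), for 0.2 s.
3. the drawer has been pushed shut (value of joint drawer below 0.01 m), for 0.2 s.
At the end, for the whole second after the job is handed in: Drawer shut within 10 mm; each tool flat in its own compartment of its colour, working end to the back (within 22 mm lengthwise, 25 sideways, 6 in height, 0.25 rad); straightedge on the groove floor (25 mm across, 50 along, 6 in height, 0.12 rad); all at rest (value of joint drawer below 0.01 m and ((x of brush1 in the frame of blue_slot1 between -0.022 and 0.022 m and y of brush1 in the frame of blue_slot1 between -0.025 and 0.025 m and z of brush1 in the frame of blue_slot1 between 0.004 and 0.016 m and x of brush1_tip in the frame of blue_slot1 above 0.035 m and angle between the x axis of brush1 and the x axis of blue_slot1, either way round below 0.25 rad and angle between the z axis of brush1 and the z axis of blue_slot1, either way round below 0.1 rad) or (x of brush1 in the frame of blue_slot2 between -0.022 and 0.022 m and y of brush1 in the frame of blue_slot2 between -0.025 and 0.025 m and z of brush1 in the frame of blue_slot2 between 0.004 and 0.016 m and x of brush1_tip in the frame of blue_slot2 above 0.035 m and angle between the x axis of brush1 and the x axis of blue_slot2, either way round below 0.25 rad and angle between the z axis of brush1 and the z axis of blue_slot2, either way round below 0.1 rad)) and ((x of brush2 in the frame of blue_slot1 between -0.022 and 0.022 m and y of brush2 in the frame of blue_slot1 between -0.025 and 0.025 m and z of brush2 in the frame of blue_slot1 between 0.004 and 0.016 m and x of brush2_tip in the frame of blue_slot1 above 0.035 m and angle between the x axis of brush2 and the x axis of blue_slot1, either way round below 0.25 rad and angle between the z axis of brush2 and the z axis of blue_slot1, either way round below 0.1 rad) or (x of brush2 in the frame of blue_slot2 between -0.022 and 0.022 m and y of brush2 in the frame of blue_slot2 between -0.025 and 0.025 m and z of brush2 in the frame of blue_slot2 between 0.004 and 0.016 m and x of brush2_tip in the frame of blue_slot2 above 0.035 m and angle between the x axis of brush2 and the x axis of blue_slot2, either way round below 0.25 rad and angle between the z axis of brush2 and the z axis of blue_slot2, either way round below 0.1 rad)) and horizontal distance between brush1 and brush2 above 0.06 m and ((x of spatula1 in the frame of yellow_slot1 between -0.022 and 0.022 m and y of spatula1 in the frame of yellow_slot1 between -0.025 and 0.025 m and z of spatula1 in the frame of yellow_slot1 between 0.004 and 0.016 m and x of spatula1_tip in the frame of yellow_slot1 above 0.035 m and angle between the x axis of spatula1 and the x axis of yellow_slot1, either way round below 0.25 rad and angle between the z axis of spatula1 and the z axis of yellow_slot1, either way round below 0.1 rad) or (x of spatula1 in the frame of yellow_slot2 between -0.022 and 0.022 m and y of spatula1 in the frame of yellow_slot2 between -0.025 and 0.025 m and z of spatula1 in the frame of yellow_slot2 between 0.004 and 0.016 m and x of spatula1_tip in the frame of yellow_slot2 above 0.035 m and angle between the x axis of spatula1 and the x axis of yellow_slot2, either way round below 0.25 rad and angle between the z axis of spatula1 and the z axis of yellow_slot2, either way round below 0.1 rad)) and ((x of spatula2 in the frame of yellow_slot1 between -0.022 and 0.022 m and y of spatula2 in the frame of yellow_slot1 between -0.025 and 0.025 m and z of spatula2 in the frame of yellow_slot1 between 0.004 and 0.016 m and x of spatula2_tip in the frame of yellow_slot1 above 0.035 m and angle between the x axis of spatula2 and the x axis of yellow_slot1, either way round below 0.25 rad and angle between the z axis of spatula2 and the z axis of yellow_slot1, either way round below 0.1 rad) or (x of spatula2 in the frame of yellow_slot2 between -0.022 and 0.022 m and y of spatula2 in the frame of yellow_slot2 between -0.025 and 0.025 m and z of spatula2 in the frame of yellow_slot2 between 0.004 and 0.016 m and x of spatula2_tip in the frame of yellow_slot2 above 0.035 m and angle between the x axis of spatula2 and the x axis of yellow_slot2, either way round below 0.25 rad and angle between the z axis of spatula2 and the z axis of yellow_slot2, either way round below 0.1 rad)) and horizontal distance between spatula1 and spatula2 above 0.06 m and x of straightedge in the frame of groove between -0.025 and 0.025 m and y of straightedge in the frame of groove between -0.05 and 0.05 m and z of straightedge in the frame of groove between -0.006 and 0.006 m and angle between the x axis of straightedge and the y axis of groove, either way round below 0.12 rad and linear speed of each of brush1, brush2, spatula1, spatula2, straightedge below 0.02 m/s); the robot touches nothing.
It fails at once if a jar or the tile tub has been shifted by more than 30 mm or tipped over (distance of any of bead_jar, glue_jar, tile_tub from where it was at the start of the episode above 0.03 m or angle between any of bead_jar, glue_jar, tile_tub's own z axis and vertical above 0.5 rad).
Of brush1, brush2, spatula1, spatula2 only 3 to 4 are there at a start; the rules pass over those that are not, and their reading is None.
At some moment in a run one of brush1, brush2, spatula1, spatula2, straightedge may be knocked a few centimetres aside while the robot is not near it.
Once in a run the grip may slacken for a moment while it holds something.
It also fails if it takes over 200 s, if anything falls off the work surface, if the arm or the gripper's body presses on something with over 40 N, if the wrist force passes 120 N, or if a joint passes its speed limit or range.

## Working session

There is one attempt and no reset: what is moved stays moved. The work goes in short steps, Python scripts to look and compute and a shell command to move; the robot and the scene stay as the last step left them, time stands still between calls to the robot, and variables do not carry over. Pictures are saved under pics/ and viewed, at most 18 in all, crops included, and the job is handed in when it is done.

```bash
mkdir -p pics; ls; python3 - <<'E'
from station import *
import cv2
o=observe();print(o)
for n in("scene","top"):
    c=capture(n);print({k:v for k,v in c.items() if k!="pixels"})
    cv2.imwrite(f"pics/{n}0.png",c["pixels"][:,:,::-1])
E
```

```text
pics
{'time': 0.0, 'joint_pos': array([ 1.30700848e+00,  4.23846211e-01,  1.63066642e+00, -1.59485348e-05,
        1.08860112e+00, -1.90273836e-02]), 'qd': array([ 0.00020111, -0.00070117, -0.00153485, -0.00041151,  0.00058694,
       -0.00073277]), 'tau': array([-1.56343009e-05, -5.44626939e+01, -2.73655128e+01,  6.44238107e-02,
        2.28468730e-02, -1.16177639e-04]), 'ee_pos': array([0.15130589, 0.60584567, 0.22190761]), 'ee_rot': array([ 1.22071268e-01,  9.92521046e-01, -7.53950496e-04, -1.00197274e-04]), 'ft_force': array([-0.02656193,  0.92362679, -0.50745627]), 'torque': array([-0.04146146, -0.03320625,  0.00999614]), 'finger_force': 0.0, 'grip_width': 0.08788879683967067}
{'vertical_fov': 54.25810973864679, 'cx': 280.07437971062336, 'cy': 212.4198550005887, 'xyz': array([0.78709253, 0.49471754, 1.0107999 ]), 'orientation': array([0.07957209, 0.25340718, 0.92492586, 0.2719655 ])}
{'vertical_fov': 47.5537292794835, 'cx': 279.74364732639333, 'cy': 205.83189108768815, 'xyz': array([0.31503655, 0.0210316 , 1.32699523]), 'orientation': array([ 0.04343886, -0.04625133, -0.70109437,  0.7102398 ])}
```

View pics/top0.png

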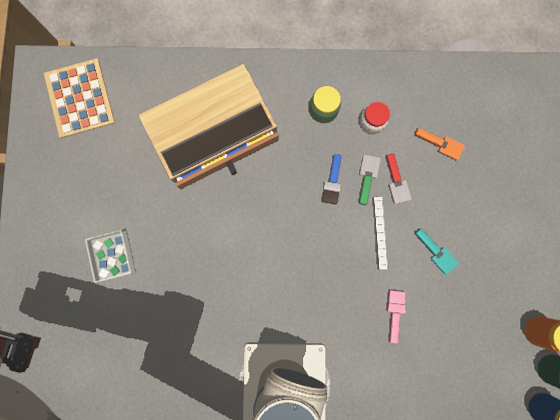

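View pics/scene0.png

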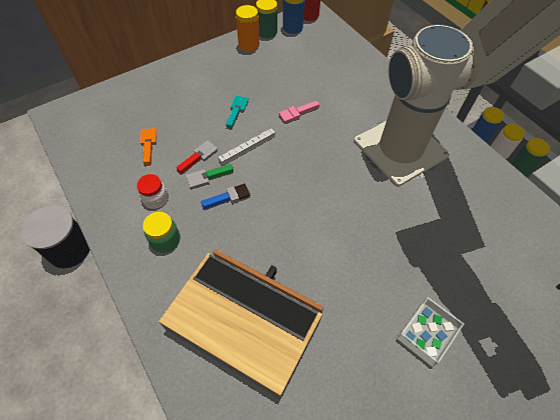

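The top view shows the blue brush at (333,180), with its head down. Green spatula (368,180) has its blade up, and red spatula (398,178) has its blade down. The straightedge is at (380,232). There is no pale-handled brush, so brush1 is absent. Cabinet: black groove at (220,140), pull at (232,168), and the drawer is slightly ajar.

Things that could be confused, top-view pixels:
- **spatula2:** green (368,180), orange (440,144) or turquoise (437,250). I choose green.
- **brush2:** blue (333,180) or pink (397,316). I choose blue.
- **spatula1:** red (398,178), or the red jar cap (377,113), which is a jar.

```bash
cat > h.py <<'E'
from station import *
import numpy as np, cv2
from scipy.spatial.transform import Rotation as R
def cam(n):
    c=capture(n); c['n']=n; c['f']=210/np.tan(np.radians(c['vertical_fov']/2)); c['R']=R.from_quat(c['orientation']).as_matrix()
    c['hsv']=cv2.cvtColor(c['pixels'],cv2.COLOR_RGB2HSV); return c
def ray(c,p):
    d=np.array([p[0]-c['cx'],-(p[1]-c['cy']),-c['f']])
    if c['n']=='wrist':
        r=np.hypot(d[0],d[1]); t=r/c['f']; k=np.sin(t)/max(r,1e-9); d=np.array([d[0]*k,d[1]*k,-np.cos(t)])
    d=c['R']@d; return d/np.linalg.norm(d)
def proj(c,P):
    v=c['R'].T@(np.asarray(P)-c['xyz'])
    if c['n']=='wrist':
        r=np.hypot(v[0],v[1]); t=np.arctan2(r,-v[2]); k=c['f']*t/max(r,1e-9); return np.array([c['cx']+v[0]*k,c['cy']-v[1]*k])
    return np.array([c['cx']-c['f']*v[0]/v[2],c['cy']+c['f']*v[1]/v[2]])
def plane(c,p,z):
    d=ray(c,p); return c['xyz']+d*(z-c['xyz'][2])/d[2]
def tri(c1,p1,c2,p2):
    A=np.zeros((3,3));b=np.zeros(3)
    for c,p in((c1,p1),(c2,p2)):
        d=ray(c,p);M=np.eye(3)-np.outer(d,d);A+=M;b+=M@c['xyz']
    P=np.linalg.solve(A,b);return P,np.abs(proj(c1,P)-p1).max()
def blobs(c,lo,hi,amin=60,roi=None):
    m=cv2.inRange(c['hsv'],np.array(lo),np.array(hi))
    if roi: k=np.zeros_like(m);x0,y0,x1,y1=roi;k[y0:y1,x0:x1]=255;m&=k
    n,l,s,ce=cv2.connectedComponentsWithStats(m)
    out=[]
    for i in range(1,n):
        if s[i,4]>=amin:
            cs,_=cv2.findContours((l==i).astype(np.uint8),cv2.RETR_EXTERNAL,cv2.CHAIN_APPROX_NONE)
            out.append((s[i,4],ce[i],cv2.minAreaRect(cs[0]),cs[0]))
    return sorted(out,key=lambda t:-t[0])
COL={'blue':((105,120,60),(125,255,255)),'green':((55,110,60),(80,255,255)),'red':((174,120,80),(180,255,255))}
E
python3 - <<'E'
from h import *
s=cam('scene');t=cam('top')
for k,(lo,hi) in COL.items():
    for c in(t,s):
        print(k,c['n'],[(int(b[0]),b[1].round(1),[np.round(q,1) for q in b[2]]) for b in blobs(c,lo,hi,50)][:6])
for c,roi in((t,(130,60,290,200)),(s,(150,240,340,400))):
    for b in blobs(c,(0,0,0),(180,255,70),60,roi): print(c['n'],b[0],b[1].round(1),cv2.boxPoints(b[2]).round(1).tolist(), cv2.approxPolyDP(b[3],4,True)[:,0].tolist())
for c,roi in((t,(360,190,395,275)),(s,(215,125,280,168))):
    for b in blobs(c,(0,0,170),(180,60,255),15,roi): print('se',c['n'],b[0],b[1].round(1),cv2.boxPoints(b[2]).round(1).tolist())
a=cv2.resize(t['pixels'][130:280,300:480],None,fx=4.4,fy=4,interpolation=cv2.INTER_CUBIC)
cv2.imwrite('pics/crop1.png',a[:,:,::-1])
E
```

```text
blue top [(204, array([334.9, 168.2]), [array([334.9, 168.1]), array([ 7.3, 27.6]), np.float64(10.3)]), (102, array([533.9, 404.8]), [array([534.2, 404.8]), array([ 9.8, 23.5]), np.float64(11.3)])]
blue scene [(529, array([292.8,  17.1]), [array([292.5,  17.1]), array([19.6, 31.6]), np.float64(4.1)]), (322, array([485.4, 128.9]), [array([485.5, 126. ]), array([20.6, 24.5]), np.float64(35.5)]), (253, array([215.2, 200.2]), [array([215.3, 200.2]), array([ 8.9, 28.1]), np.float64(71.6)])]
green top [(197, array([365.3, 189.9]), [array([365.3, 190. ]), array([ 6.9, 28. ]), np.float64(11.3)])]
green scene [(267, array([162.8, 240.1]), [array([163.9, 239.3]), array([24.7, 31.4]), np.float64(66.8)]), (211, array([219.2, 171.2]), [array([219.4, 171.3]), array([ 8.4, 26.6]), np.float64(73.3)]), (116, array([461.1,   7.3]), [array([460.7,   6.8]), array([30.5,  5.1]), np.float64(32.0)]), (69, array([436.3, 342.9]), [array([436.2, 343.1]), array([8.5, 8.2]), np.float64(18.4)]), (65, array([421.8, 319.2]), [array([421.5, 319.4]), array([8.2, 8.3]), np.float64(8.1)]), (65, array([437.2, 318.9]), 
[... 1117 characters left out ...]
79296875, 279.3999938964844]] [[271, 266], [266, 275], [274, 279]]
scene 67 [270.6 284.5] [[249.39999389648438, 274.1000061035156], [250.10000610351562, 272.70001220703125], [291.20001220703125, 294.70001220703125], [290.3999938964844, 296.1000061035156]] [[250, 273], [291, 295]]
se top 635 [380.6 232.9] [[373.6000061035156, 196.5], [382.20001220703125, 195.8000030517578], [387.70001220703125, 268.8999938964844], [379.0, 269.5]]
se top 24 [393.2 193.7] [[391.0, 190.0], [394.0, 190.0], [394.0, 200.0], [391.0, 200.0]]
se scene 331 [246.2 144.3] [[217.8000030517578, 156.60000610351562], [271.8999938964844, 127.0999984741211], [274.6000061035156, 132.10000610351562], [220.5, 161.60000610351562]]
```

View pics/crop1.png

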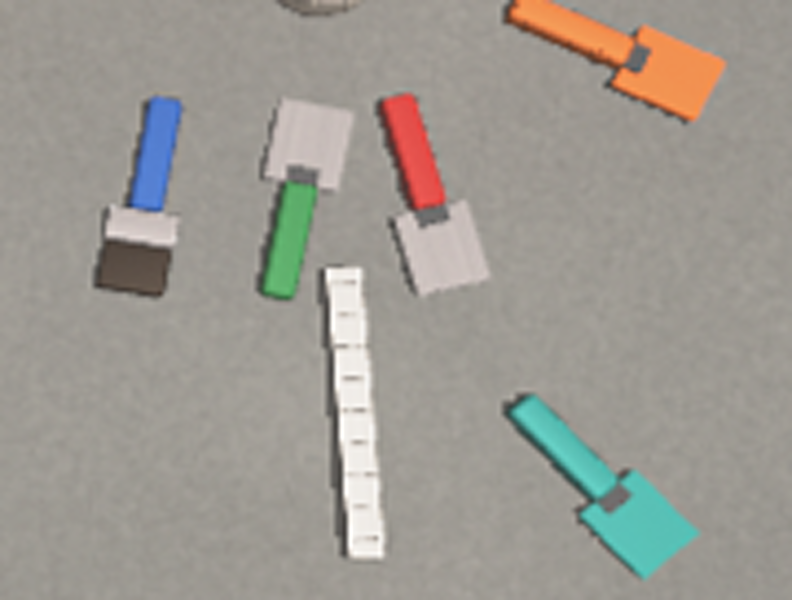

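The crop confirms the choice: the blue brush head and the red blade point towards the robot, the green blade points away, and the look-alikes are well apart. Next I measure positions from both views.

```bash
cat >> h.py <<'E'
COL['red']=((0,150,90),(5,255,255))
RT=(320,140,412,210); RS=(170,140,255,212)
def tools(c1,c2,r1=RT,r2=RS):
    o={}
    for k,(lo,hi) in COL.items():
        b=[blobs(c,lo,hi,60,r) for c,r in((c1,r1),(c2,r2))]
        if not b[0] or not b[1]: print(k,'missing');continue
        P,e=tri(c1,b[0][0][1],c2,b[1][0][1])
        q=cv2.boxPoints(b[0][0][2]); 
        i=0 if np.linalg.norm(q[0]-q[1])<np.linalg.norm(q[1]-q[2]) else 1
        m1=(q[i]+q[i+1])/2;m2=(q[(i+2)%4]+q[(i+3)%4])/2
        A=plane(c1,m1,.02);B=plane(c1,m2,.02)
        if A[0]<B[0]:A,B=B,A
        d=(A-B)[:2];print(k,'handle',P.round(4),'err',round(e,2),'plane',plane(c1,b[0][0][1],.018).round(4),'len',np.linalg.norm(d).round(3),'ang',np.degrees(np.arctan2(d[1],d[0])).round(1))
E
python3 - <<'E'
from h import *
s=cam('scene');t=cam('top')
tools(t,s)
P,e=tri(t,(380.6,232.9),s,(246.2,144.3));print('se',P.round(4),e, plane(t,(380.6,232.9),.022))
a=plane(t,(378,196.1),.022);b=plane(t,(383.4,269.2),.022);print(a,b,np.degrees(np.arctan2(*(a-b)[1::-1])))
for V in(75,85,95):
  for b in blobs(t,(0,0,0),(180,255,V),800,(130,60,290,200)): 
    q=cv2.approxPolyDP(b[3],5,True)[:,0];print(V,b[0],b[1],q.tolist(),cv2.boxPoints(b[2]).round(1).tolist())
print([ (b[0],b[1].round(1),cv2.boxPoints(b[2]).round(1).tolist()) for b in blobs(t,(0,0,0),(180,255,60),15,(215,155,250,185))])
print(proj(t,plane(s,(273,272),.058)))
E
```

```text
blue handle [ 0.5913 -0.1366  0.0107] err 0.21 plane [ 0.5904 -0.1362  0.018 ] len 0.079 ang -10.2
green handle [ 0.531  -0.2218  0.0103] err 0.09 plane [ 0.53   -0.2206  0.018 ] len 0.079 ang -11.2
red handle [ 0.5963 -0.302   0.0119] err 0.09 plane [ 0.5947 -0.3003  0.018 ] len 0.078 ang 14.8
se [ 0.4114 -0.2622  0.0175] 0.2143559194950626 [ 0.41042847 -0.26068367  0.022     ]
[ 0.5123859  -0.25491836  0.022     ] [ 0.31179623 -0.26690136  0.022     ] 3.4187233536842268
75 1617 [220.91836735 139.00371058] [[261, 106], [237, 117], [232, 131], [232, 123], [213, 145], [164, 153], [172, 172], [270, 124]] [[162.39999389648438, 153.8000030517578], [260.79998779296875, 104.5999984741211], [270.3999938964844, 123.80000305175781], [172.0, 173.0]]
85 2430 [216.00246914 138.90411523] [[261, 106], [163, 153], [171, 171], [270, 124]] [[162.1999969482422, 153.39999389648438], [260.6000061035156, 104.19999694824219], [270.3999938964844, 123.80000305175781], [172.0, 173.0]]
95 2489 [216.03937324 138.63680193] [[261, 105], [162, 153], [172, 173], [270, 124]] [[162.0, 153.0], [260.3999938964844, 103.80000305175781], [270.3999938964844, 123.80000305175781], [172.0, 173.0]]
[]
[228.11820068 167.59345669]
```

```bash
python3 - <<'E'
from h import *
s=cam('scene');t=cam('top')
T=[(270,124),(261,105.5),(162.5,153),(172,172.5)];S=[(209,257),(196,277),(304,337),(315,313)]
Q=[]
for a,b in zip(T,S):
    P,e=tri(t,a,s,b);Q.append(P);print(P.round(4),round(e,2),plane(t,a,.078).round(4))
Q=np.array(Q);g=Q.mean(0);y=(Q[2]+Q[3]-Q[0]-Q[1])[:2];a=np.arctan2(y[1],y[0])-np.pi/2
Z=np.array([plane(t,p,.076) for p in T]);gz=Z.mean(0);y=(Z[2]+Z[3]-Z[0]-Z[1])[:2];az=np.arctan2(y[1],y[0])-np.pi/2
print('groove tri',g,np.degrees(a),'plane',gz,np.degrees(az))
x=np.array([np.cos(az),np.sin(az)])
cab=gz[:2]+.06*x;print('cab',cab)
for d in(0,.01,.02,.03,.04):
    p=cab-(.132+d)*x;print(d,p,proj(t,[*p,.058]),proj(s,[*p,.058]))
for V in(80,95):print(V,[ (b[0],b[1].round(1),cv2.boxPoints(b[2]).round(1).tolist()) for b in blobs(t,(0,0,0),(180,255,V),15,(222,160,245,185))])
E
```

```text
[0.6965 0.0462 0.0791] 0.02 [0.6969 0.0462 0.078 ]
[0.7485 0.0725 0.0734] 0.47 [0.7483 0.0714 0.078 ]
[0.611  0.3337 0.0797] 0.57 [0.6128 0.3326 0.078 ]
[0.5585 0.3042 0.0836] 0.19 [0.5601 0.305  0.078 ]
groove tri [0.6536306  0.1891598  0.07896573] 27.95194797042851 plane [0.65505605 0.18908472 0.076     ] 27.627957516821663
cab [0.7082147  0.21690843]
0 [0.59126568 0.15569628] [229.16585827 163.39129178] [268.49488063 273.56240756]
0.01 [0.58240591 0.15105899] [230.79154541 166.61894246] [270.51590135 270.30619272]
0.02 [0.57354613 0.14642171] [232.42002059 169.85212851] [272.51922469 267.07849144]
0.03 [0.56468636 0.14178443] [234.05129098 173.09086419] [274.5050821  263.87893081]
0.04 [0.55582658 0.13714714] [235.68536378 176.33516381] [276.47370099 260.70714442]
80 [(np.int32(77), array([231. , 167.1]), [[225.10000610351562, 162.5], [230.0, 159.60000610351562], [237.39999389648438, 172.0], [232.5, 174.89999389648438]])]
95 [(np.int32(96), array([230.9, 166.6]), [[224.0, 160.0], [237.0, 160.0], [237.0, 174.0], [224.0, 174.0]])]
```

```bash
python3 -m handwheel '[[[0,0,0.231,0.427,-0.457,-0.07,1],[0,0,0.231,0.427,-0.457,-0.07,1],[0,0,0.231,0.427,-0.457,-0.07,1],[0,0,0.231,0.427,-0.457,-0.07,1],[0,0,0.231,0.427,-0.457,-0.07,1],[0,0,0.231,0.427,-0.457,-0.07,1],[0,0,0.231,0.427,-0.457,-0.07,1],[0,0,0.231,0.427,-0.457,-0.07,1],[0,0,0.231,0.427,-0.457,-0.07,1],[0,0,0.231,0.427,-0.457,-0.07,1],[0,0,0.231,0.427,-0.457,-0.07,1],[0,0,0.231,0.427,-0.457,-0.07,1]]]'; python3 - <<'E'
from h import *
o=observe();M=R.from_quat(o['ee_rot']).as_matrix();print(o['ee_pos'],np.degrees(np.arctan2(M[1,1],M[0,1])),M[:,2])
c=cam('wrist');print(c['f'],c['xyz']);cv2.imwrite('pics/w1.png',c['pixels'][:,:,::-1])
E
```

```text
time: 1.9
ee_pos: [0.5785, 0.1489, 0.1524]
ee_rot: [-0.237, 0.971, 0.0, -0.0]
ft_force: [0.1, -0.7, -0.1]
grip_width: 0.088
finger_force: 0.0
[0.57846859 0.14885336 0.15237971] 117.44945649886938 [-6.76977664e-04  8.82194397e-05 -9.99999767e-01]
325.19226210127806 [0.51357368 0.11486173 0.31459571]
```

View pics/w1.png

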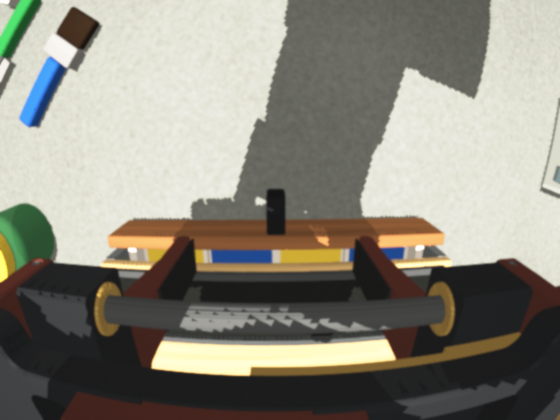

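The wrist view shows the pull from (276,190) to (276,233), the drawer slightly ajar, and slots in the order blue, yellow, blue, yellow. I locate the pull from here.

```bash
python3 - <<'E'
from h import *
c=cam('wrist');t=cam('top')
az=np.radians(27.63);X=np.array([np.cos(az),np.sin(az)]);Y=np.array([-X[1],X[0]]);cab=np.array([.7082,.2169])
def loc(P):d=P[:2]-cab;return (d@X).round(4),(d@Y).round(4)
for n,p in dict(tip=(276,190),base=(276,233)).items(): P=plane(c,p,.058);print(n,P.round(4),loc(P),proj(t,P))
for p in((113,237),(438,233),(108,243),(443,238)):P=plane(c,p,.062);print(P.round(4),loc(P))
P,e=tri(c,(276.5,211),t,(231,167));print(P,e,loc(P))
E
```

```text
tip [0.5617 0.1425 0.058 ] (np.float64(-0.1643), np.float64(0.002)) [233.74882983 174.16685749]
base [0.5944 0.1595 0.058 ] (np.float64(-0.1275), np.float64(0.0019)) [227.78750107 162.24867597]
[0.6663 0.0305 0.062 ] (np.float64(-0.1235), np.float64(-0.1457))
[0.5275 0.2901 0.062 ] (np.float64(-0.1261), np.float64(0.1487))
[0.6747 0.0275 0.062 ] (np.float64(-0.1175), np.float64(-0.1523))
[0.529  0.2981 0.062 ] (np.float64(-0.1211), np.float64(0.155))
[0.59082302 0.15677448 0.00775473] 1.575962115748439 (np.float64(-0.1319), np.float64(0.0012))
```

```bash
python3 -m handwheel '[[[0,0,0.001,-0.001,0.002,-0.04,1],[0,0,0.001,-0.001,0.002,-0.08,1],[0,0,0.001,-0.001,0.002,-0.12,1],[0,0,0.001,-0.001,0.002,-0.12,1],[0,0,0.001,-0.001,0.002,-0.12,0],[0,0,0.001,-0.001,0.002,-0.12,0],[0,0,0.001,-0.001,0.002,-0.12,0],[0,0,0.001,-0.001,0.002,-0.12,0],[0,0,0.001,-0.001,0.002,-0.12,0]]]' && python3 -m handwheel '[[[0,0,0,-0.012,-0.006,0,0],[0,0,0,-0.024,-0.013,0,0],[0,0,0,-0.04,-0.021,0,0],[0,0,0,-0.056,-0.029,0,0],[0,0,0,-0.072,-0.038,0,0],[0,0,0,-0.088,-0.046,0,0],[0,0,0,-0.104,-0.054,0,0],[0,0,0,-0.118,-0.062,0,0],[0,0,0,-0.13,-0.068,0,0],[0,0,0,-0.132,-0.069,0,0],[0,0,0,-0.132,-0.069,0,0]]]'
```

```text
time: 3.18
ee_pos: [0.5776, 0.1513, 0.033]
ee_rot: [-0.24, 0.971, 0.0, 0.0]
ft_force: [-0.0, -0.6, 0.6]
grip_width: 0.0415
finger_force: 0.0
time: 4.55
ee_pos: [0.4459, 0.0824, 0.0328]
ee_rot: [-0.24, 0.971, -0.0, 0.0]
ft_force: [-0.2, 0.8, -0.2]
grip_width: 0.0008
finger_force: 0.0
```

The fingers close slower than I allowed, so they missed the pull. I go up, reopen and check the drawer.

```bash
python3 -m handwheel '[[[0,0,0,0,0,0.05,1],[0,0,0,0,0,0.1,1],[0,0,0,0.132,0.069,0.12,1],[0,0,0,0.132,0.069,0.12,1],[0,0,0,0.132,0.069,0.12,1],[0,0,0,0.132,0.069,0.12,1],[0,0,0,0.132,0.069,0.12,1],[0,0,0,0.132,0.069,0.12,1],[0,0,0,0.132,0.069,0.12,1]]]'; python3 - <<'E'
from h import *
c=cam('wrist')
for b in blobs(c,(0,0,0),(180,255,70),30,(225,150,330,236)): print(b[0],b[1].round(1),cv2.boundingRect(b[3]))
cv2.imwrite('pics/w2.png',cv2.resize(c['pixels'][150:300,80:480],None,fx=2,fy=2)[:,:,::-1])
E
```

```text
time: 5.68
ee_pos: [0.5767, 0.1509, 0.1527]
ee_rot: [-0.239, 0.971, -0.0, -0.0]
ft_force: [-0.6, -0.1, -0.3]
grip_width: 0.0861
finger_force: 0.0
872 [272.4 212.1] (263, 189, 20, 47)
```

View pics/w2.png

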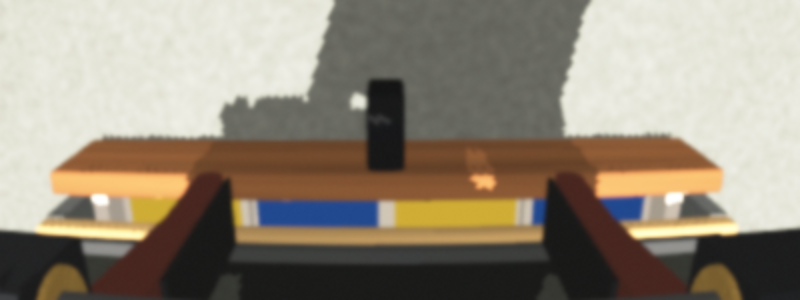

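The drawer has not moved. The pull is centred between the fingers, at crop (386,125). I grip again with more time to close.

```bash
python3 -m handwheel '[[[0,0,0,0,0,-0.06,1],[0,0,0,0,0,-0.12,1],[0,0,0,0,0,-0.12,0.5],[0,0,0,0,0,-0.12,0],[0,0,0,0,0,-0.12,0],[0,0,0,0,0,-0.12,0],[0,0,0,0,0,-0.12,0],[0,0,0,0,0,-0.12,0],[0,0,0,0,0,-0.12,0],[0,0,0,0,0,-0.12,0],[0,0,0,0,0,-0.12,0],[0,0,0,0,0,-0.12,0]]]'
```

```text
time: 7.22
ee_pos: [0.5783, 0.1501, 0.0327]
ee_rot: [-0.24, 0.971, -0.001, 0.0]
ft_force: [3.5, -7.8, 0.4]
grip_width: 0.0157
finger_force: 30.0
```

```bash
python3 -m handwheel '[[[0,0,0,-0.012,-0.006,0,0],[0,0,0,-0.024,-0.013,0,0],[0,0,0,-0.04,-0.021,0,0],[0,0,0,-0.056,-0.029,0,0],[0,0,0,-0.072,-0.038,0,0],[0,0,0,-0.088,-0.046,0,0],[0,0,0,-0.104,-0.054,0,0],[0,0,0,-0.118,-0.062,0,0],[0,0,0,-0.13,-0.068,0,0],[0,0,0,-0.133,-0.07,0,0],[0,0,0,-0.133,-0.07,0,0]]]'
```

```text
time: 8.6
ee_pos: [0.4457, 0.0799, 0.0326]
ee_rot: [-0.24, 0.971, -0.001, 0.001]
ft_force: [5.4, -14.2, -5.6]
grip_width: 0.0156
finger_force: 30.0
```

```bash
python3 -m handwheel '[[[0,0,0,0,0,0,0.7],[0,0,0,0,0,0,0.7],[0,0,0,0,0,0,0.7],[0,0,0,0,0,0,0.7],[0,0,0,0,0,0.06,0.7],[0,0,0,0,0,0.12,0.7],[0,0,-0.209,0.06,-0.1,0.17,0.7],[0,0,-0.209,0.126,-0.213,0.17,0.7],[0,0,-0.209,0.126,-0.213,0.17,0.7],[0,0,-0.209,0.126,-0.213,0.17,0.7],[0,0,-0.209,0.126,-0.213,0.17,0.7],[0,0,-0.209,0.126,-0.213,0.17,0.7]]]'; python3 - <<'E'
from h import *
s=cam('scene');t=cam('top');w=cam('wrist')
im=np.vstack([cv2.resize(t['pixels'][70:260,120:420],(800,500))[:, :]]);cv2.imwrite('pics/t3.png',im[:,:,::-1]);cv2.imwrite('pics/w3.png',w['pixels'][:,:,::-1])
tools(t,s)
for c,roi in((t,(170,120,300,230)),(s,(190,200,400,330))):
    for n,lo,hi in(('blue',(105,120,60),(125,255,255)),('yel',(20,130,120),(32,255,255))):
        for b in blobs(c,lo,hi,80,roi): print(c['n'],n,b[0],b[1].round(1),cv2.approxPolyDP(b[3],3,True)[:,0].tolist())
E
```

```text
time: 10.1
ee_pos: [0.5697, -0.1314, 0.2021]
ee_rot: [0.086, 0.996, 0.0, -0.001]
ft_force: [-0.3, 0.7, -0.6]
grip_width: 0.0615
finger_force: 0.0
blue missing
green missing
red missing
top blue 1104 [204.4 198.8] [[202, 171], [184, 181], [208, 226], [225, 217]]
top blue 1066 [249.5 176. ] [[246, 149], [229, 158], [253, 203], [270, 194]]
top yel 1083 [227.3 187.5] [[224, 160], [207, 170], [231, 215], [248, 206]]
top yel 1074 [271.9 165. ] [[268, 138], [251, 147], [275, 193], [292, 181]]
scene blue 1170 [315.2 281.7] [[318, 255], [294, 296], [313, 309], [337, 266]]
scene blue 1059 [268.  257.2] [[272, 232], [245, 272], [264, 282], [290, 241]]
scene blue 146 [211.6 202.8] [[201, 202], [206, 208], [229, 200]]
scene yel 1139 [291.  269.4] [[295, 243], [268, 285], [287, 295], [313, 253]]
scene yel 1018 [245.3 245.6] [[251, 221], [223, 260], [241, 270], [267, 231]]
```

View pics/t3.png

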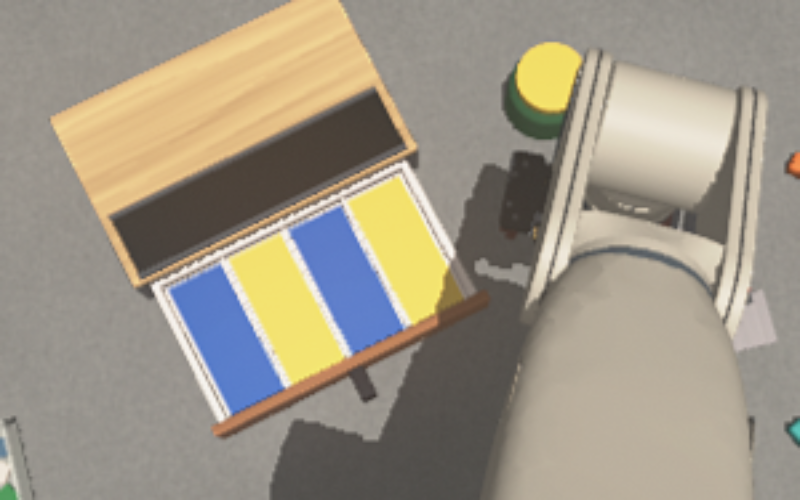

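The drawer is out, with slots in the top view at: blue1 (204,199), yellow1 (227,187), blue2 (250,176), yellow2 (272,165). The arm hides the tools. I work out the slot frame now and check the brush with the wrist camera.

```bash
python3 - <<'E'
from h import *
s=cam('scene');t=cam('top');w=cam('wrist')
back=dict(b1=[(202,171),(184,181)],y1=[(224,160),(207,170)],b2=[(246,149),(229,158)],y2=[(268,138),(251,147)])
front=dict(b1=[(225,217),(208,226)],y1=[(248,206),(231,215)],b2=[(270,194),(253,203)],y2=[(292,183),(275,193)])
C={}
for k in back:
    B=np.array([plane(t,p,.014) for p in back[k]])[:,:2];F=np.array([plane(t,p,.014) for p in front[k]])[:,:2]
    C[k]=(B.mean(0),F.mean(0));d=B.mean(0)-F.mean(0)
    print(k,'back',B.mean(0).round(4),'len',np.linalg.norm(d).round(4),'yaw',np.degrees(np.arctan2(d[1],d[0])).round(2))
d=C['b1'][0]-C['y2'][0];print('yaw across',np.degrees(np.arctan2(d[1],d[0]))-90,np.linalg.norm(d))
for k,st,ss in(('b1',(204.4,198.8),(315.2,281.7)),('y1',(227.3,187.5),(291,269.4)),('b2',(249.5,176),(268,257.2)),('y2',(271.9,165.),(245.3,245.6))):
    P,e=tri(t,st,s,ss);print(k,'tri',P.round(4),round(e,2))
for k in('blue',):
  for b in blobs(w,*COL[k],100)[:3]:
    q=cv2.boxPoints(b[2]);Q=np.array([plane(w,p,.012) for p in q]);print(k,b[0],b[1],plane(w,b[1],.012).round(4));print(Q.round(4).tolist())
    v=[Q[1]-Q[0],Q[2]-Q[1]];v=max(v,key=np.linalg.norm);print(np.degrees(np.arctan2(v[1],v[0])))
E
```

```text
b1 back [0.5635 0.2605] len 0.1446 yaw 28.69
y1 back [0.5957 0.1985] len 0.1457 yaw 28.85
b2 back [0.6296 0.1376] len 0.1449 yaw 28.78
y2 back [0.6622 0.0763] len 0.1467 yaw 28.2
yaw across 28.172642526062063 0.2089537297542115
b1 tri [0.4971 0.2259 0.0247] 0.37
y1 tri [0.5298 0.1638 0.0226] 0.36
b2 tri [0.5623 0.103  0.0248] 0.45
y2 tri [0.5948 0.0411 0.0232] 0.38
blue 4314 [461.56815021 150.61706073] [0.5619 0.1011 0.012 ]
[[0.5096, 0.0439, 0.012], [0.4897, 0.0983, 0.012], [0.6264, 0.1787, 0.012], [0.6431, 0.1135, 0.012]]
30.464335159962708
blue 2578 [528.54654771  94.128782  ] [0.4969 0.2273 0.012 ]
[[0.4412, 0.1729, 0.012], [0.4237, 0.2241, 0.012], [0.5634, 0.3033, 0.012], [0.5752, 0.2423, 0.012]]
29.54606622839317
blue 1341 [272.09619687 203.66070097] [ 0.5885 -0.1375  0.012 ]
[[0.5481, -0.1405, 0.012], [0.5517, -0.12, 0.012], [0.6322, -0.1335, 0.012], [0.6284, -0.1552, 0.012]]
-9.559938357731152
```

View pics/w3.png

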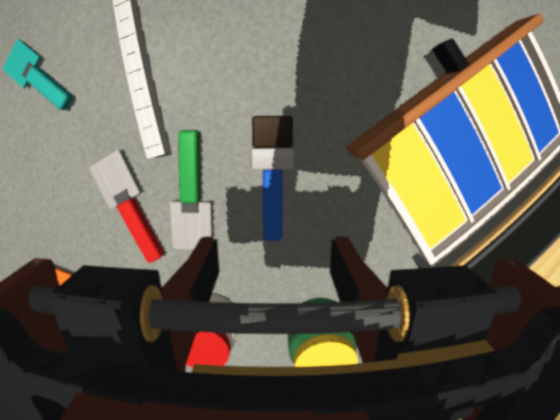

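The wrist view shows the brush at (272,205) and centred, with green at (189,190) and red at (140,225). I grasp the brush.

```bash
python3 -m handwheel '[[[0,0,0,0.0015,-0.002,-0.06,0.7],[0,0,0,0.0015,-0.002,-0.12,0.7],[0,0,0,0.0015,-0.002,-0.17,0.7],[0,0,0,0.0015,-0.002,-0.198,0.7],[0,0,0,0.0015,-0.002,-0.198,0.7],[0,0,0,0.0015,-0.002,-0.198,0],[0,0,0,0.0015,-0.002,-0.198,0],[0,0,0,0.0015,-0.002,-0.198,0],[0,0,0,0.0015,-0.002,-0.198,0],[0,0,0,0.0015,-0.002,-0.198,0],[0,0,0,0.0015,-0.002,-0.198,0],[0,0,0,0.0015,-0.002,-0.198,0]]]'; python3 -m handwheel '[[[0,0,0,0,0,0.05,0],[0,0,0,0,0,0.1,0],[0,0,0,0,0,0.15,0],[0,0,0,0,0,0.15,0]]]'
```

```text
time: 11.9
ee_pos: [0.5721, -0.1337, 0.005]
ee_rot: [0.086, 0.996, -0.0, 0.0]
ft_force: [-1.2, 0.8, 5.5]
grip_width: 0.0219
finger_force: 30.0
time: 12.4
ee_pos: [0.5745, -0.1343, 0.1585]
ee_rot: [0.086, 0.996, -0.001, 0.004]
ft_force: [1.0, 0.1, -0.2]
grip_width: 0.0216
finger_force: 30.0
```

```bash
python3 -m handwheel '[[[0,0,-0.788,-0.021,0.229,0,0],[0,0,-0.788,-0.021,0.229,0,0],[0,0,-0.788,-0.021,0.229,0,0],[0,0,-0.788,-0.021,0.229,0,0],[0,0,-0.788,-0.021,0.229,0,0],[0,0,-0.788,-0.021,0.229,0,0],[0,0,-0.788,-0.021,0.229,0,0],[0,0,-0.788,-0.021,0.229,0,0],[0,0,-0.788,-0.021,0.229,0,0],[0,0,-0.788,-0.021,0.229,0,0],[0,0,-0.788,-0.021,0.229,0,0],[0,0,-0.788,-0.021,0.229,0,0]]]'; python3 - <<'E'
from h import *
o=observe();M=R.from_quat(o['ee_rot']).as_matrix();print(o['ee_pos'],np.degrees(np.arctan2(M[1,1],M[0,1])),o['joint_pos'].round(2))
E
```

```text
time: 13.9
ee_pos: [0.5498, 0.0951, 0.1528]
ee_rot: [0.929, 0.371, -0.001, -0.0]
ft_force: [0.0, 0.6, -0.9]
grip_width: 0.0214
finger_force: 30.0
[0.54979501 0.0951479  0.15280714] -46.498258792558076 [ 0.15  0.42  1.83 -0.    0.9   0.96]
```

```bash
python3 -m handwheel '[[[0,0,-0.085,0,0,-0.05,0],[0,0,-0.085,0,0,-0.05,0],[0,0,-0.085,0,0,-0.05,0],[0,0,-0.085,0,0,-0.05,0]]]'; python3 - <<'E'
from h import *
o=observe();M=R.from_quat(o['ee_rot']).as_matrix();print(o['ee_pos'],np.degrees(np.arctan2(M[1,1],M[0,1])))
c=cam('wrist');cv2.imwrite('pics/w4.png',c['pixels'][:,:,::-1])
E
```

```text
time: 14.4
ee_pos: [0.5508, 0.0953, 0.1043]
ee_rot: [0.969, 0.247, -0.0, -0.0]
ft_force: [0.1, -0.0, -1.2]
grip_width: 0.0219
finger_force: 30.0
[0.5508262  0.09530329 0.10431843] -61.356032302905234
```

View pics/w4.png

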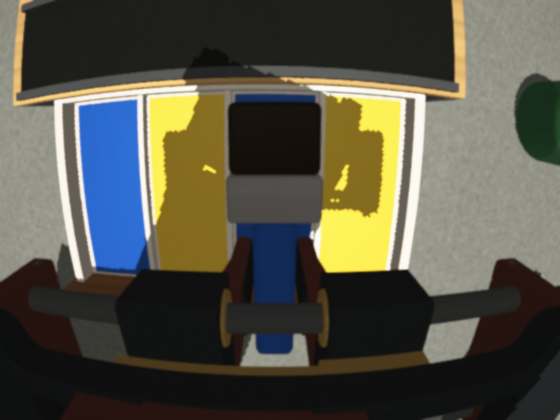

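The brush is centred over blue2 (slot edges at columns 231–322, brush at 229–321) with its head to the back. I lower it and release.

```bash
python3 -m handwheel '[[[0,0,0,0,0,-0.03,0],[0,0,0,0,0,-0.06,0],[0,0,0,0,0,-0.075,0],[0,0,0,0,0,-0.084,0],[0,0,0,0,0,-0.084,0],[0,0,0,0,0,-0.084,0.4],[0,0,0,0,0,-0.084,0.4],[0,0,0,0,0,-0.084,0.4],[0,0,0,0,0,-0.05,0.4],[0,0,0,0,0,0,0.4],[0,0,0,0,0,0.05,0.7],[0,0,0,0,0,0.1,0.7]]]'
```

```text
time: 15.95
ee_pos: [0.5508, 0.0953, 0.2066]
ee_rot: [0.969, 0.247, 0.0, 0.0]
ft_force: [0.3, -0.1, 0.1]
grip_width: 0.0519
finger_force: 0.0
```

```bash
python3 -m handwheel '[[[0,0,-0.22,-0.002,-0.32,0,0.7],[0,0,-0.22,-0.002,-0.32,0,0.7],[0,0,-0.22,-0.002,-0.32,0,0.7],[0,0,-0.22,-0.002,-0.32,0,0.7],[0,0,-0.22,-0.002,-0.32,0,0.7],[0,0,-0.22,-0.002,-0.32,0,0.7],[0,0,-0.22,-0.002,-0.32,0,0.7],[0,0,-0.22,-0.002,-0.32,0,0.7]]]'; cat >> h.py <<'E'
def wtool(k,z=.012):
    w=cam('wrist');o=observe();M=R.from_quat(o['ee_rot']).as_matrix();print('tcp',o['ee_pos'].round(4),'phi',np.degrees(np.arctan2(M[1,1],M[0,1])).round(2))
    for b in blobs(w,*COL[k],200)[:4]:
        q=cv2.boxPoints(b[2]);Q=np.array([plane(w,p,z) for p in q]);v=max([Q[1]-Q[0],Q[2]-Q[1]],key=np.linalg.norm)
        print(k,b[0],b[1].round(),'box ctr',Q.mean(0).round(4),'centroid',plane(w,b[1],z).round(4),'len',np.linalg.norm(v).round(4),'ang',np.degrees(np.arctan2(v[1],v[0])).round(1))
    return w
E
python3 - <<'E'
from h import *
w=wtool('green');cv2.imwrite('pics/w5.png',w['pixels'][:,:,::-1])
t=cam('top');s=cam('scene')
for b in blobs(t,*COL['blue'],100,(170,120,300,230)):print(b[0],b[1].round(1),plane(t,b[1],.03).round(4),b[2])
for b in blobs(t,*COL['green'],60,RT):print(b[1])
E
```

```text
time: 16.95
ee_pos: [0.5489, -0.2231, 0.2046]
ee_rot: [0.995, -0.096, -0.0, -0.0]
ft_force: [-0.3, 0.3, -0.5]
grip_width: 0.0612
finger_force: 0.0
tcp [ 0.549  -0.223   0.2046] phi -100.94
green 1455 [143.  35.] box ctr [ 0.7521 -0.1066  0.012 ] centroid [ 0.7505 -0.1112  0.012 ] len 0.0879 ang -62.5
green 1298 [275. 201.] box ctr [ 0.5283 -0.2219  0.012 ] centroid [ 0.53   -0.2215  0.012 ] len 0.0817 ang 169.4
1105 [204.4 198.7] [0.4975 0.2241 0.03  ] ((204.50003051757812, 198.5), (52.32398986816406, 21.0190372467041), 63.43495178222656)
685 [251.4 182.4] [0.5448 0.0959 0.03  ] ((249.50001525878906, 176.0), (51.429561614990234, 20.571823120117188), 63.43495178222656)
```

View pics/w5.png

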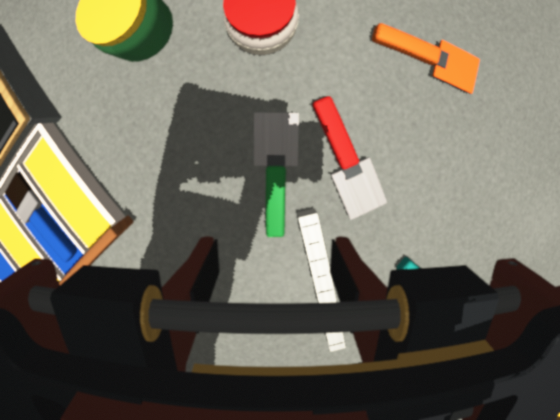

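The green handle is at (275,201) and centred. The straightedge end at (308,213) is clear of the fingers. I grasp.

```bash
python3 -m handwheel '[[[0,0,0,-0.0005,-0.002,-0.06,0.65],[0,0,0,-0.0005,-0.002,-0.12,0.65],[0,0,0,-0.0005,-0.002,-0.17,0.65],[0,0,0,-0.0005,-0.002,-0.2,0.65],[0,0,0,-0.0005,-0.002,-0.2,0.65],[0,0,0,-0.0005,-0.002,-0.2,0],[0,0,0,-0.0005,-0.002,-0.2,0],[0,0,0,-0.0005,-0.002,-0.2,0],[0,0,0,-0.0005,-0.002,-0.2,0],[0,0,0,-0.0005,-0.002,-0.2,0],[0,0,0,-0.0005,-0.002,-0.2,0],[0,0,0,-0.0005,-0.002,-0.2,0]]]'; python3 -m handwheel '[[[0,0,0,0,0,0.05,0],[0,0,0,0,0,0.1,0],[0,0,0,0,0,0.15,0],[0,0,0,0,0,0.15,0]]]'
```

```text
time: 18.6
ee_pos: [0.5487, -0.2267, 0.0052]
ee_rot: [0.995, -0.096, 0.0, 0.0]
ft_force: [-1.0, 0.9, 5.8]
grip_width: 0.0221
finger_force: 30.0
time: 19.1
ee_pos: [0.5509, -0.2278, 0.1587]
ee_rot: [0.995, -0.096, 0.004, 0.001]
ft_force: [-0.3, -0.4, -0.5]
grip_width: 0.0219
finger_force: 30.0
```

```bash
python3 -m handwheel '[[[0,0,0.218,0.034,0.26,0,0],[0,0,0.218,0.034,0.26,0,0],[0,0,0.218,0.034,0.26,0,0],[0,0,0.218,0.034,0.26,0,0],[0,0,0.218,0.034,0.26,0,0],[0,0,0.218,0.034,0.26,0,0],[0,0,0.218,0.034,0.26,-0.05,0],[0,0,0.218,0.034,0.26,-0.05,0],[0,0,0.218,0.034,0.26,-0.05,0]]]'; python3 - <<'E'
from h import *
w=wtool('green');cv2.imwrite('pics/w6.png',w['pixels'][:,:,::-1])
E
```

```text
time: 20.23
ee_pos: [0.5826, 0.032, 0.1052]
ee_rot: [0.97, 0.243, -0.0, 0.0]
ft_force: [0.2, 0.3, -1.3]
grip_width: 0.0219
finger_force: 30.0
tcp [0.5832 0.0323 0.1059] phi -61.9
green 3030 [274. 263.] box ctr [0.5366 0.007  0.012 ] centroid [0.5384 0.0083 0.012 ] len 0.0747 ang -150.7
green 1875 [510. 110.] box ctr [ 0.7751 -0.1244  0.012 ] centroid [ 0.7699 -0.1195  0.012 ] len 0.0987 ang -145.5
green 666 [274. 344.] box ctr [ 0.4578 -0.0338  0.012 ] centroid [ 0.459  -0.0335  0.012 ] len 0.034 ang -62.1
```

View pics/w6.png

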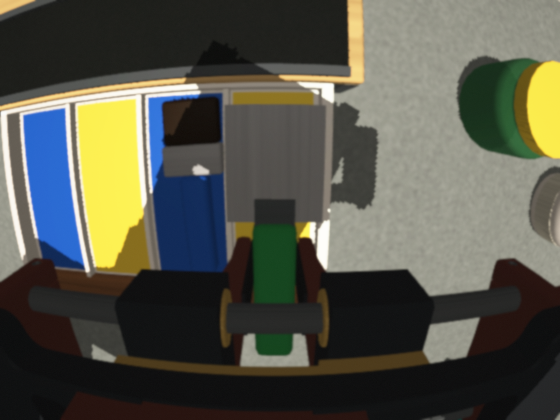

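The green spatula is centred over yellow2 (slot columns 232–317, blade 224–326), and the brush lies in blue2. I lower and release.

```bash
python3 -m handwheel '[[[0,0,0,0,0,-0.03,0],[0,0,0,0,0,-0.06,0],[0,0,0,0,0,-0.075,0],[0,0,0,0,0,-0.085,0],[0,0,0,0,0,-0.085,0],[0,0,0,0,0,-0.085,0.4],[0,0,0,0,0,-0.085,0.4],[0,0,0,0,0,-0.085,0.4],[0,0,0,0,0,-0.05,0.4],[0,0,0,0,0,0,0.4],[0,0,0,0,0,0.05,0.7],[0,0,0,0,0,0.1,0.7]]]'
```

```text
time: 21.78
ee_pos: [0.5822, 0.0334, 0.2065]
ee_rot: [0.97, 0.244, 0.0, 0.0]
ft_force: [-0.1, -0.5, -0.7]
grip_width: 0.0514
finger_force: 0.0
```

```bash
python3 -m handwheel '[[[0,0,-0.074,-0.005,-0.339,0,0.7],[0,0,-0.074,-0.005,-0.339,0,0.7],[0,0,-0.074,-0.005,-0.339,0,0.7],[0,0,-0.074,-0.005,-0.339,0,0.7],[0,0,-0.074,-0.005,-0.339,0,0.7],[0,0,-0.074,-0.005,-0.339,0,0.7],[0,0,-0.074,-0.005,-0.339,0,0.7],[0,0,-0.074,-0.005,-0.339,0,0.7]]]'; python3 - <<'E'
from h import *
w=wtool('red');wtool('red',.018)
E
```

```text
time: 22.78
ee_pos: [0.5773, -0.3041, 0.2045]
ee_rot: [0.992, 0.13, -0.0, -0.001]
ft_force: [-0.4, 0.2, 0.6]
grip_width: 0.0616
finger_force: 0.0
tcp [ 0.5775 -0.3038  0.2046] phi -75.04
red 3390 [255.  26.] box ctr [ 0.7416 -0.2391  0.012 ] centroid [ 0.7429 -0.2391  0.012 ] len 0.0781 ang -76.8
red 1414 [275. 169.] box ctr [ 0.5928 -0.3022  0.012 ] centroid [ 0.5938 -0.3016  0.012 ] len 0.0819 ang -164.9
tcp [ 0.5777 -0.3038  0.2047] phi -75.02
red 3404 [255.  26.] box ctr [ 0.7402 -0.2395  0.018 ] centroid [ 0.7414 -0.2399  0.018 ] len 0.0768 ang -76.7
red 1416 [275. 169.] box ctr [ 0.5938 -0.3017  0.018 ] centroid [ 0.5949 -0.3012  0.018 ] len 0.0805 ang -164.8
```

```bash
python3 -m handwheel '[[[0,0,0,-0.002,-0.0025,-0.06,0.65],[0,0,0,-0.002,-0.0025,-0.12,0.65],[0,0,0,-0.002,-0.0025,-0.17,0.65],[0,0,0,-0.002,-0.0025,-0.2,0.65],[0,0,0,-0.002,-0.0025,-0.2,0.65],[0,0,0,-0.002,-0.0025,-0.2,0],[0,0,0,-0.002,-0.0025,-0.2,0],[0,0,0,-0.002,-0.0025,-0.2,0],[0,0,0,-0.002,-0.0025,-0.2,0],[0,0,0,-0.002,-0.0025,-0.2,0],[0,0,0,-0.002,-0.0025,-0.2,0],[0,0,0,-0.002,-0.0025,-0.2,0]]]'; python3 -m handwheel '[[[0,0,0,0,0,0.05,0],[0,0,0,0,0,0.1,0],[0,0,0,0,0,0.15,0],[0,0,0,0,0,0.15,0]]]'
```

```text
time: 24.38
ee_pos: [0.5755, -0.3081, 0.0051]
ee_rot: [0.992, 0.129, 0.0, -0.0]
ft_force: [-1.6, 2.0, 5.7]
grip_width: 0.0219
finger_force: 30.0
time: 24.88
ee_pos: [0.5779, -0.3097, 0.1591]
ee_rot: [0.992, 0.129, 0.003, 0.002]
ft_force: [0.1, 0.3, -0.7]
grip_width: 0.0215
finger_force: 30.0
```

```bash
python3 -m handwheel '[[[0,0,0.556,-0.03,0.23,0.02,0],[0,0,0.556,-0.03,0.23,0.02,0],[0,0,0.556,-0.03,0.23,0.02,0],[0,0,0.556,-0.03,0.23,0.02,0],[0,0,0.556,-0.03,0.23,0.02,0],[0,0,0.556,-0.03,0.23,0.02,0],[0,0,0.556,-0.03,0.23,0.02,0],[0,0,0.556,-0.03,0.23,0.02,0],[0,0,0.556,-0.03,0.23,0.02,0],[0,0,0.556,-0.03,0.23,0.02,0],[0,0,0.556,-0.03,0.23,0.02,0],[0,0,0.556,-0.03,0.23,0.02,0]]]';python3 -m handwheel '[[[0,0,0.518,-0.029,0.2325,-0.02,0],[0,0,0.518,-0.029,0.2325,-0.02,0],[0,0,0.518,-0.029,0.2325,-0.02,0],[0,0,0.518,-0.029,0.2325,-0.02,0],[0,0,0.518,-0.029,0.2325,-0.02,0],[0,0,0.518,-0.029,0.2325,-0.02,0],[0,0,0.518,-0.029,0.2325,-0.02,0],[0,0,0.518,-0.029,0.2325,-0.02,0],[0,0,0.518,-0.029,0.2325,-0.07,0],[0,0,0.518,-0.029,0.2325,-0.07,0],[0,0,0.518,-0.029,0.2325,-0.07,0]]]'; python3 - <<'E'
from h import *
w=wtool('red');cv2.imwrite('pics/w7.png',w['pixels'][:,:,::-1])
E
```

```text
time: 26.38
ee_pos: [0.545, -0.0781, 0.1739]
ee_rot: [0.538, 0.843, -0.0, -0.001]
ft_force: [-0.4, -1.2, -0.6]
grip_width: 0.0214
finger_force: 30.0
time: 27.75
ee_pos: [0.5168, 0.1544, 0.1053]
ee_rot: [-0.242, 0.97, -0.0, 0.0]
ft_force: [0.1, -1.1, -0.3]
grip_width: 0.0217
finger_force: 30.0
tcp [0.5172 0.1546 0.1059] phi 118.06
red 6656 [274. 220.] box ctr [0.5293 0.1603 0.012 ] centroid [0.524  0.1573 0.012 ] len 0.1389 ang -153.3
```

View pics/w7.png

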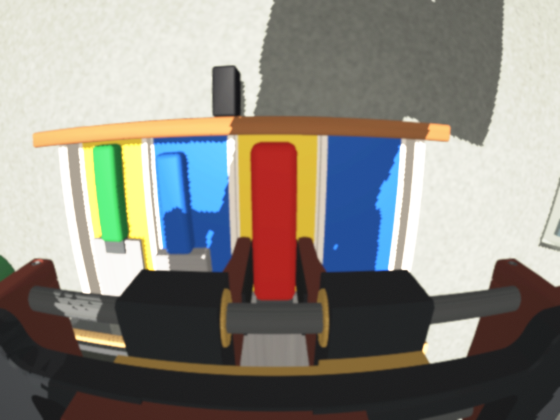

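The red spatula is centred over yellow1 with its handle towards the pull (columns 252–297, slot 238–320). I lower and release.

```bash
python3 -m handwheel '[[[0,0,0,0,0.001,-0.03,0],[0,0,0,0,0.001,-0.06,0],[0,0,0,0,0.001,-0.075,0],[0,0,0,0,0.001,-0.085,0],[0,0,0,0,0.001,-0.085,0],[0,0,0,0,0.001,-0.085,0.4],[0,0,0,0,0.001,-0.085,0.4],[0,0,0,0,0.001,-0.085,0.4],[0,0,0,0,0.001,-0.05,0.4],[0,0,0,0,0,0,0.4],[0,0,0,0,0,0.05,0.7],[0,0,0,0,0,0.1,0.7]]]'; python3 -m handwheel '[[[0,0,0,0,-0.4,0,1],[0,0,0,0,-0.4,0,1],[0,0,0,0,-0.4,0,1],[0,0,0,0,-0.4,0,1],[0,0,0,0,-0.4,0,1],[0,0,0,0,-0.4,0,1],[0,0,0,0,-0.4,0,1],[0,0,0,0,-0.4,0,1]]]'; python3 - <<'E'
from h import *
s=cam('scene');t=cam('top')
for k,r in(('blue',(225,145,275,210)),('green',(240,130,305,210)),('red',(200,150,255,225))):
    for b in blobs(t,*COL[k],60,r)[:1]:
        bs=blobs(s,*COL[k],60,(210,215,320,300))
        q=cv2.boxPoints(b[2]);Q=np.array([plane(t,p,.033) for p in q]);v=max([Q[1]-Q[0],Q[2]-Q[1]],key=np.linalg.norm)
        print(k,b[1].round(1),'handle ctr',Q.mean(0).round(4),plane(t,b[1],.033).round(4),'len',np.linalg.norm(v).round(3),np.degrees(np.arctan2(v[1],v[0])).round(1),[tri(t,b[1],s,x[1])[0].round(4) for x in bs[:1]])
cv2.imwrite('pics/t8.png',np.hstack([cv2.resize(t['pixels'][110:250,170:310],(400,400)),cv2.resize(s['pixels'][210:330,210:360],(400,400))])[:,:,::-1])
E
```

```text
time: 29.3
ee_pos: [0.5162, 0.1543, 0.2065]
ee_rot: [-0.244, 0.97, 0.0, 0.0]
ft_force: [0.1, -0.7, 0.3]
grip_width: 0.0513
finger_force: 0.0
time: 30.3
ee_pos: [0.5161, -0.2473, 0.2047]
ee_rot: [-0.242, 0.97, -0.0, 0.0]
ft_force: [-0.4, 0.2, -0.5]
grip_width: 0.0881
finger_force: 0.0
blue [251.4 182.3] handle ctr [0.5619 0.1013 0.033 ] [0.5445 0.0959 0.033 ] len 0.146 -152.8 [array([0.5456, 0.0975, 0.0212])]
red [233.3 198. ] handle ctr [0.5006 0.1446 0.033 ] [0.5002 0.1445 0.033 ] len 0.077 -150.7 [array([0.4997, 0.1454, 0.0309])]
```

View pics/t8.png

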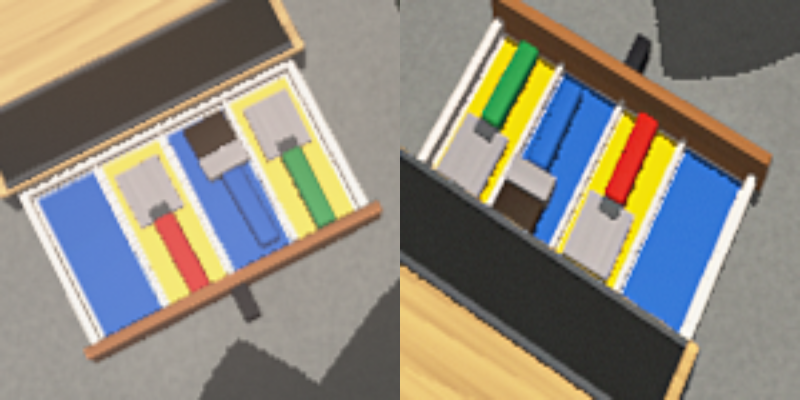

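```bash
python3 - <<'E'
from h import *
t=cam('top');X=np.array([.8813,.4726]);Y=np.array([-X[1],X[0]])
C=dict(b2=(.5591,.0998),y1=(.5252,.1607),y2=(.5917,.0385))
def px(u,v):return (170+u*.35-.3,110+v*.35-.3)
for k,uv,z in(('b2',(270,243),.034),('b2',(202,124),.03),('b2',(222,163),.033),('y1',(198,290),.034),('y1',(145,166),.027),('y2',(326,222),.034),('y2',(268,96),.027)):
    d=plane(t,px(*uv),z)[:2]-C[k];print(k,uv,'along',(d@X).round(4),'side',(d@Y).round(4))
s=cam('scene')
for r in [(385,0)]:pass
m=[b for b in blobs(t,(0,0,120),(180,70,235),150,(360,185,400,285))]
for b in m:print(b[0],b[1],b[2])
for b in blobs(s,(0,0,170),(180,60,255),100,(215,125,280,168)):print(b[0],b[1],b[2])
E
```

```text
b2 (270, 243) along -0.062 side -0.012
b2 (202, 124) along 0.0732 side -0.007
b2 (222, 163) along 0.0292 side -0.0066
y1 (198, 290) along -0.0696 side 0.0001
y1 (145, 166) along 0.0633 side -0.0088
y2 (326, 222) along -0.0684 side 0.0003
y2 (268, 96) along 0.0695 side -0.0077
2270 [384.91585903 249.60396476] ((379.5, 239.0), (90.0, 39.0), 90.0)
363 [365.20936639 219.83195592] ((366.5, 222.0), (13.0, 46.0), 0.0)
338 [246.19230769 144.28994083] ((246.08023071289062, 144.14541625976562), (6.1290435791015625, 61.59236145019531), 61.11341857910156)
```

All three tools lie in their slots, with lengthwise errors of about 5 mm or less. Next is the straightedge.

```bash
python3 -m handwheel '[[[0,0,-0.137,-0.105,-0.015,0,0.7],[0,0,-0.137,-0.105,-0.015,0,0.7],[0,0,-0.137,-0.105,-0.015,0,0.7],[0,0,-0.137,-0.105,-0.015,0,0.7],[0,0,-0.137,-0.105,-0.015,0,0.7],[0,0,-0.137,-0.105,-0.015,0,0.7]]]'; python3 - <<'E'
from h import *
COL['se']=((0,0,150),(180,50,255))
w=wtool('se',.022);cv2.imwrite('pics/w9.png',w['pixels'][:,:,::-1])
E
```

```text
time: 31.25
ee_pos: [0.412, -0.2603, 0.2046]
ee_rot: [-0.032, 0.999, -0.0, 0.0]
ft_force: [0.3, 0.3, 0.0]
grip_width: 0.0613
finger_force: 0.0
tcp [ 0.4119 -0.2604  0.2046] phi 93.61
se 89833 [188. 121.] box ctr [ 0.3698 -0.3072  0.022 ] centroid [ 0.3428 -0.3587  0.022 ] len 0.707 ang 91.5
se 14806 [470. 209.] box ctr [0.4039 0.0296 0.022 ] centroid [ 0.4207 -0.0145  0.022 ] len 0.3546 ang 123.9
se 5303 [274. 349.] box ctr [ 0.6386 -0.2472  0.022 ] centroid [ 0.6316 -0.2479  0.022 ] len 0.2316 ang 93.5
```

View pics/w9.png

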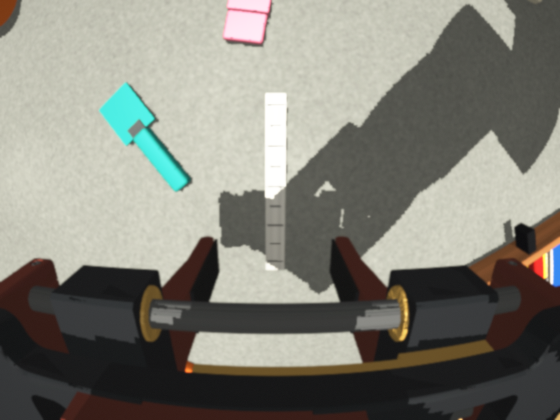

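The bar spans (276,93)–(275,270), centred and parallel with the fingers. I grasp.

```bash
python3 -m handwheel '[[[0,0,0,0,-0.001,-0.06,0.65],[0,0,0,0,-0.001,-0.12,0.65],[0,0,0,0,-0.001,-0.17,0.65],[0,0,0,0,-0.001,-0.2,0.65],[0,0,0,0,-0.001,-0.2,0.65],[0,0,0,0,-0.001,-0.2,0],[0,0,0,0,-0.001,-0.2,0],[0,0,0,0,-0.001,-0.2,0],[0,0,0,0,-0.001,-0.2,0],[0,0,0,0,-0.001,-0.2,0],[0,0,0,0,-0.001,-0.2,0],[0,0,0,0,-0.001,-0.2,0]]]'; python3 -m handwheel '[[[0,0,0,0,0,0.05,0],[0,0,0,0,0,0.1,0],[0,0,0,0,0,0.17,0],[0,0,0,0,0,0.17,0]]]'
```

```text
time: 32.8
ee_pos: [0.4115, -0.2615, 0.0051]
ee_rot: [-0.031, 1.0, -0.0, 0.0]
ft_force: [-0.8, 3.2, 6.8]
grip_width: 0.0217
finger_force: 30.0
time: 33.3
ee_pos: [0.4135, -0.2631, 0.1786]
ee_rot: [-0.031, 1.0, -0.002, 0.003]
ft_force: [1.1, 0.7, -2.5]
grip_width: 0.0219
finger_force: 30.0
```

```bash
python3 -m handwheel '[[[0,0,-0.365,0.2435,0.4505,0,0],[0,0,-0.365,0.2435,0.4505,0,0],[0,0,-0.365,0.2435,0.4505,0,0],[0,0,-0.365,0.2435,0.4505,0,0],[0,0,-0.365,0.2435,0.4505,0,0],[0,0,-0.365,0.2435,0.4505,0,0],[0,0,-0.365,0.2435,0.4505,0,0],[0,0,-0.365,0.2435,0.4505,0,0],[0,0,-0.365,0.2435,0.4505,0,0],[0,0,-0.365,0.2435,0.4505,0,0],[0,0,-0.365,0.2435,0.4505,0,0],[0,0,-0.365,0.2435,0.4505,0,0]]]'; python3 - <<'E'
from h import *
w=wtool('red');cv2.imwrite('pics/w10.png',w['pixels'][:,:,::-1])
E
```

```text
time: 34.8
ee_pos: [0.654, 0.1874, 0.1739]
ee_rot: [0.517, 0.856, -0.001, -0.001]
ft_force: [-1.3, 0.8, -0.8]
grip_width: 0.022
finger_force: 30.0
tcp [0.6543 0.1874 0.1743] phi 27.75
red 1340 [123. 162.] box ctr [0.4894 0.1384 0.012 ] centroid [0.4919 0.1398 0.012 ] len 0.0865 ang 28.8
```

View pics/w10.png

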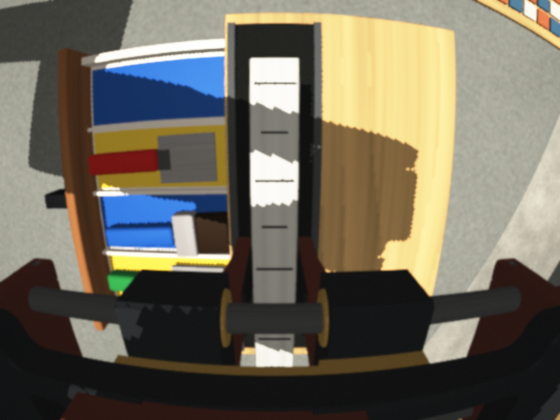

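The bar is parallel to the groove and centred in it (bar 250–300, lips 232–318). I lower and release.

```bash
python3 -m handwheel '[[[0,0,0,0,0.001,-0.04,0],[0,0,0,0,0.001,-0.07,0],[0,0,0,0,0.001,-0.085,0],[0,0,0,0,0.001,-0.093,0],[0,0,0,0,0.001,-0.093,0],[0,0,0,0,0.001,-0.093,0.38],[0,0,0,0,0.001,-0.093,0.38],[0,0,0,0,0.001,-0.093,0.38],[0,0,0,0,0.001,-0.05,0.38],[0,0,0,0,0,0,0.38],[0,0,0,0,0,0.05,0.4],[0,0,0,0,0,0.05,0.2]]]'
```

```text
time: 36.35
ee_pos: [0.6577, 0.1896, 0.2302]
ee_rot: [0.516, 0.856, 0.003, 0.003]
ft_force: [-0.0, -0.2, -0.4]
grip_width: 0.0283
finger_force: 0.0
```

```bash
python3 -m handwheel '[[[0,0,-0.5,-0.257,-0.136,0,0],[0,0,-0.5,-0.257,-0.136,0,0],[0,0,-0.5,-0.257,-0.136,0,0],[0,0,-0.5,-0.257,-0.136,0,0],[0,0,-0.5,-0.257,-0.136,0,0],[0,0,-0.5,-0.257,-0.136,0,0],[0,0,-0.5,-0.257,-0.136,0,0],[0,0,-0.5,-0.257,-0.136,0,0],[0,0,-0.5,-0.257,-0.136,0,0],[0,0,-0.5,-0.257,-0.136,0,0]]]';  python3 - <<'E'
from h import *
w=wtool('blue');t=cam('top')
for b in blobs(w,(0,0,0),(180,255,60),60,(200,60,340,260)):print('dark',b[0],b[1].round(),cv2.boundingRect(b[3]),plane(w,b[1],.058).round(4))
cv2.imwrite('pics/t11.png',np.hstack([w['pixels'][::2,::2],cv2.resize(t['pixels'][60:250,120:310],(210,210))])[:,:,::-1])
E
```

```text
time: 37.6
ee_pos: [0.3974, 0.0528, 0.224]
ee_rot: [0.971, 0.241, -0.001, -0.0]
ft_force: [0.1, -0.1, -0.1]
grip_width: 0.0006
finger_force: 0.0
tcp [0.3974 0.0528 0.2241] phi -62.07
blue 4745 [182.  50.] box ctr [0.4865 0.2207 0.012 ] centroid [0.4867 0.2205 0.012 ] len 0.1281 ang -151.7
blue 3437 [304.  56.] box ctr [0.5496 0.0936 0.012 ] centroid [0.5415 0.0899 0.012 ] len 0.1252 ang -152.8
dark 519 [273. 130.] (265, 114, 16, 34) [0.4496 0.0815 0.058 ]
dark 65 [277. 251.] (276, 243, 4, 17) [0.3371 0.0167 0.058 ]
dark 63 [271. 252.] (269, 242, 4, 18) [0.3334 0.0232 0.058 ]
```

View pics/t11.png

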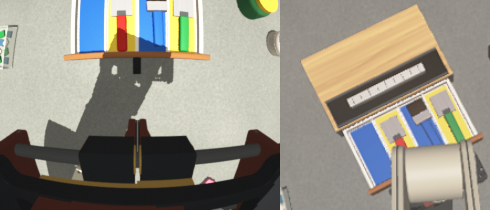

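The pull is dead ahead at (273,130), and the bar is in the groove. I descend and push the drawer shut slowly.

```bash
python3 -m handwheel '[[[0,0,0,0,0,-0.06,0],[0,0,0,0,0,-0.12,0],[0,0,0,0,0,-0.17,0],[0,0,0,0,0,-0.19,0],[0,0,0,0.009,0.005,-0.19,0],[0,0,0,0.015,0.008,-0.19,0],[0,0,0,0.022,0.012,-0.19,0],[0,0,0,0.029,0.016,-0.19,0],[0,0,0,0.037,0.02,-0.19,0],[0,0,0,0.045,0.024,-0.19,0],[0,0,0,0.054,0.029,-0.19,0],[0,0,0,0.063,0.033,-0.19,0]]]'; python3 -m handwheel '[[[0,0,0,0.009,0.005,0,0],[0,0,0,0.018,0.01,0,0],[0,0,0,0.027,0.014,0,0],[0,0,0,0.036,0.019,0,0],[0,0,0,0.045,0.024,0,0],[0,0,0,0.054,0.029,0,0],[0,0,0,0.063,0.033,0,0],[0,0,0,0.072,0.038,0,0],[0,0,0,0.08,0.042,0,0],[0,0,0,0.087,0.046,0,0],[0,0,0,0.092,0.049,0,0],[0,0,0,0.096,0.051,0,0]]]'
```

```text
time: 39.2
ee_pos: [0.4613, 0.0862, 0.0346]
ee_rot: [0.971, 0.241, -0.0, -0.0]
ft_force: [-2.9, 0.7, 1.2]
grip_width: 0.0003
finger_force: 0.9
time: 40.7
ee_pos: [0.5573, 0.137, 0.0347]
ee_rot: [0.971, 0.24, 0.0, -0.0]
ft_force: [-1.4, -1.3, 0.6]
grip_width: 0.0002
finger_force: 0.8
```

Next come small steps, watching the force.

```bash
python3 -m handwheel '[[[0,0,0,0.004,0.002,0,0],[0,0,0,0.008,0.004,0,0],[0,0,0,0.012,0.006,0,0],[0,0,0,0.012,0.006,0,0]]]'; python3 -m handwheel '[[[0,0,0,0.002,0.001,0,0],[0,0,0,0.004,0.002,0,0],[0,0,0,0.004,0.002,0,0]]]'
```

```text
time: 41.2
ee_pos: [0.5678, 0.1425, 0.0345]
ee_rot: [0.971, 0.241, -0.001, 0.0]
ft_force: [-6.1, -2.6, 4.4]
grip_width: 0.0003
finger_force: 2.8
time: 41.58
ee_pos: [0.5677, 0.1426, 0.0343]
ee_rot: [0.971, 0.241, -0.006, 0.001]
ft_force: [-16.3, -9.6, 16.2]
grip_width: 0.0
finger_force: 9.9
```

The drawer has hit its stop. I back off, rise and check.

```bash
python3 -m handwheel '[[[0,0,0,-0.02,-0.01,0,0],[0,0,0,-0.05,-0.026,0,0],[0,0,0,-0.05,-0.026,0.06,0],[0,0,0,-0.05,-0.026,0.12,0],[0,0,0,-0.05,-0.026,0.17,0],[0,0,0,-0.05,-0.226,0.17,0],[0,0,0,-0.05,-0.226,0.17,0],[0,0,0,-0.05,-0.326,0.17,0],[0,0,0,-0.05,-0.326,0.17,0],[0,0,0,-0.05,-0.326,0.17,0],[0,0,0,-0.05,-0.326,0.17,0]]]'; python3 - <<'E'
from h import *
s=cam('scene');t=cam('top')
cv2.imwrite('pics/f12.png',np.hstack([cv2.resize(t['pixels'][60:250,120:310],(400,400)),cv2.resize(s['pixels'][220:400,150:340],(400,400))])[:,:,::-1])
a,b=[blobs(c,(0,0,110),(180,40,255),150,r) for c,r in((t,(168,108,266,170)),(s,(203,262,308,330)))]
for x in a+b:print(x[0],x[1].round(1),x[2])
P,e=tri(t,a[0][1],s,b[0][1]);print(P,e)
q=cv2.boxPoints(a[0][2]);Q=np.array([plane(t,p,.097) for p in q]);v=max([Q[1]-Q[0],Q[2]-Q[1]],key=np.linalg.norm);print(Q.mean(0),np.linalg.norm(v),np.degrees(np.arctan2(v[1],v[0])))
d=Q.mean(0)[:2]-[.655,.1891];X=np.array([.884,.468]);print(d@X,d@[-X[1],X[0]])
for b in blobs(t,(0,0,0),(180,255,80),15,(222,155,245,185)):print('pull',b[0],b[1],cv2.boundingRect(b[3]))
E
```

```text
time: 42.95
ee_pos: [0.5234, -0.1844, 0.2049]
ee_rot: [0.971, 0.238, 0.001, 0.001]
ft_force: [-0.4, -0.0, 0.5]
grip_width: 0.0004
finger_force: 0.0
759 [215.6 136.7] ((215.800048828125, 136.60000610351562), (9.838699340820312, 76.02630615234375), 63.43495178222656)
624 [251.4 159.3] ((248.0, 156.0), (26.0, 34.0), 90.0)
1430 [283.2 275. ] ((270.0, 281.5), (39.0, 74.0), 90.0)
815 [254.1 293.7] ((253.7666473388672, 293.4230041503906), (84.90084838867188, 9.721931457519531), 28.886581420898438)
[0.61070716 0.19818752 0.18274879] 8.65519312514752
[0.65488475 0.18839212 0.097     ] 0.2013371569556043 -61.77343318007013
-0.0004331660797176952 -0.000571828234066111
pull 77 [229.44155844 163.96103896] (224, 157, 11, 15)
```

View pics/f12.png

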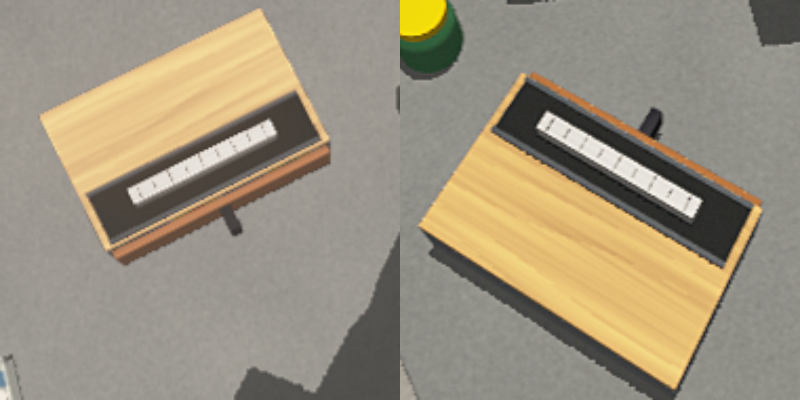

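The drawer is shut with no slot visible, and the bar lies flat and centred in the groove (error under 1 mm). I hand it in.

```bash
python3 -c "
from station import *
print(finish_job())"
```

```text
the job is handed in; nothing more can be done
None
```

The job is handed in, with no verdict returned: the blue brush and both spatulas are in compartments of their colour with handles towards the pull (brush1 was absent), the drawer is pushed shut to its stop, and the straightedge is centred in the groove, though I could not see the tools once it was shut.

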